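Set a glider on the air track's start line and hold the launcher drawn

TASK

Get the air track ready for a launch: set the longer of the two gliders astride the open track about a hand's width up from the start line, slide it along the track until its end is level with the start line, and let go of it. Then draw the launcher's pull knob out until its flange is level with the setting pointer on the graduated plate, never letting the knob snap back. Finish while still holding the knob there, with the glider still on the start line, and leave the short glider, the beaker, and the bottle where they are.

Things in the scene. Friction and masses are not known exactly. Their poses are not given: they have to be found in the camera images.
- track: Air track, fixed on the bench: 1.2 m aluminium square tube (side 45 mm) set on edge, two upper faces sloping down at 45 degrees from a ridge 107 mm above the bench; 64 mm wide, its feet 90 mm. Origin: on the bench, midway across, under the start line. +y runs along the track away from the launcher, open track from y = 0 to 1050 mm; x is across it. The air is off: a glider stays where it is left.
- start_line (a point): Start line: a thin black line (3 mm) across both upper faces of the track, just in front of the launcher. Point: on the ridge, at the line's edge on the open-track side; axes as the track's. The glider is on it when its launcher-side end has this y, so that its origin lies 60 mm further along +y; the plunger's rubber tip at home just meets it there.
- glider: Longer glider, loose on the bench: aluminium inverted V (90 degrees, 4 mm plates), 120 mm long (its y), 65 mm wide, 0.18 to 0.29 kg, rubber buffers flush with its ends (y = +-60 mm), both ends alike, a short pin on each side. Origin: centre of its underside, level with the two lower edges it stands on; z up. Seated astride the track: origin 77 mm above the bench, over its centre line, y along the track.
- rib (a point): Top centre of the longer glider's rib, the grip: a flat grey upright fin, 10 mm thick (the glider's x), 112 mm long (its y), standing 34 mm high along the ridge of the V. Point: 66 mm above the glider's origin.
- short_glider: Shorter glider, same section as the long one but only 70 mm long, loose on the bench; to be left alone. Origin: centre of its underside; y is its length.
- barrel (a point): Middle of the launcher's spring barrel, fixed over the track: a dark tube 30 mm thick and 90 mm long along y, axis 125 mm above the bench, on two saddles 38 mm wide, reaching from 15 to 105 mm behind the start line (-y).
- plunger: Launcher plunger on the barrel's axis, 125 mm above the bench, slides along the track's y; a spring takes it home. Origin: centre of its flange, a disc 32 mm across and 4 mm thick, at y = -127 mm of the track when home; axes as the track's. Pulling it to the track's -y draws it, 75 mm at most; the pull is about 2 N at home and 7 to 11 N at the pointer.
- knob (a point): Middle of the waist of the plunger's aluminium pull knob, 17 mm beyond the flange centre (-y). The waist, 16 mm thick and 30 mm long along y, lies between the flange and an end disc 28 mm across, 10 mm thick; it is gripped from above, across the track. Moves with the plunger.
- plate (a point): Top centre of the white graduated plate under the pull knob, fixed: 70 mm wide (x), 142 mm long (y), 83 mm above the bench, 42 mm below the knob's axis, with 10 mm graduations counted from the flange's home place.
- pointer: Setting pointer, fixed: small dark clamp (15 mm, 7 mm above the plate) with a brass thumbscrew on the graduated plate's edge at the track's +x side, its thin blade pointing inwards. Origin: on the blade's line, at the plate's top, 30 mm to +x of the centre line; axes as the track's. The flange's middle is level with it when both have the same y in the track's frame. 35 to 60 mm out from home.
- beaker: Glass beaker, 72 mm across, 90 mm tall, loose on the bench, to be left alone. Origin: centre of its underside.
- bottle: Clear bottle with blue cap, 70 mm across, 125 mm tall, loose on the bench, to be left alone. Origin: centre of its underside.
Not all that is in view belongs to the job. What is shaped like the glider but green or pink is not meant.

How it is judged:
By the outcome, as a careful person would: the job done as asked, in the order asked, and still so for the second after the job is handed in, while the arm keeps its last pose, push and grip.
It also fails if it takes over 61 s, if anything falls off the work surface, if the arm or the gripper's body presses on something with over 40 N, if the wrist force passes 120 N, or if a joint passes its speed limit or range.

ROBOT

A 6-joint arm with a two-finger parallel gripper is mounted at the origin on the work surface. World frame = base frame: x ahead of the robot, y to its left, z up, the work surface at z = 0. Lengths are in m, angles in rad, forces in N, time in s.
With the tool pointing down it reaches from about 0.35 to 0.975 m from the base axis. Payload 4.9 kg.
Tool frame: the origin (TCP) lies at the very end of the fingers, on their centre line; the grasp point (between the pads) lies behind it (manip.pinch_z is the y of the grasp point in the tool frame, in m); y points along the fingers, x is the direction in which the jaws open and shut, and the axes are right-handed (so a half turn about y gives the same grasp; the last joint's range is limited). The gripper opens to 85 mm and grips with 20 to 120 N. Pads are 22 mm wide; open, the fingers measure 114 mm over their backs; the gripper's body (76 mm by 85 mm) begins 54 mm behind the grasp point. The pads swing forward as they close: fully open they stand 13 mm farther back than shut.
Start: joints at [1.106, 0.053, 1.613, -0, 1.476, -0.119], TCP at [0.212, 0.588, 0.231] pointing down, gripper open.
Joint ranges: [-3.01, 3.01], [-1.01, 2.22], [0.06, 2.58], [-1.02, 4.17], [0.09, 2.62], [-3.14, 3.14]. Speed limits (rad/s): [2.57, 2.57, 3.14, 3.14, 3.14, 3.14].

INTERFACE

Orientations are given as a unit quaternion [w, x, y, z].
In Python, from plant import manip gives the robot as it stands.
- The arm moves only by the tool drive_tool, never from a script. Its argument "motion" is a list of rows, each a list of 3 entries, a list of its own where there are three numbers: the shift along the tool's x, y, z in units of 25 mm (1.0 is 25 mm), then the turn, a rotation vector about the tool's x, y, z in units of 5 degrees (1.0 is 5 degrees), then the closure, from -1 (fully open) to 1 (shut). A call has 1 to 12 rows; each row shifts and turns the commanded pose from where the row before left it, along the tool's axes as they then stand; what a row does not reach is not made up. A row lasts 1/10 s, in which the tool goes at most 50 mm and 8.59 degrees, less where a joint would pass 70% of its speed; a pose out of reach is approached as far as the arm can. A call is refused whole if a number of a shift passes 1 or a number of a turn 1, either way. A call with a gripper value outside its range is refused whole. The fingers move at their own pace and stop on an object; the grip force is fixed at half the most. Time passes only in rows, so rows that do not move let the fingers close. It gives the time, the measured TCP pose, the force and the opening at its end, in the units of the state.
- manip.state(): the state, without advancing time (a new reading comes with each control period).
- manip.grab_frame(name): name is "side" or "top" or "wrist"; returns a dict with "img" (384x512x3 uint8, blue, green, red), "range_z" (384x512 float32, m along the optical axis (not along the pixel's ray), 0 where there is no reading), "camera_matrix" (3x3 intrinsics, pixels), "k1" (the pictures are not rectified: a ray, as slopes to the right and down, at radius r is drawn at 1 + k1 r^2 times it, then the intrinsics apply), "world_from_camera" (4x4, takes a point from camera to world coordinates); the wrist camera has in their place "T_tool_cam" (4x4, takes a point from camera to tool coordinates, whose origin is the TCP and whose axes are the tool frame's). Camera axes: x right, y down, z forward; pixel columns grow to the right and rows downward; lengths in m; the calibration is good to about 2 mm. A picture is of the moment at which its call begins: read the wrist's pose just before it.
- manip.job_done(): hands the job in, once; it reports no verdict.
The state is a dict: "time": time; "joint_pos": joint angles; "joint_vel": joint speeds; "joint_efforts": joint torques, N m; "tool_pos": TCP position; "tool_rot": TCP orientation; "contact_force": force on the tool from outside, world axes, zero at the start; "ft_torque": the same for the moment, N m; "gripper_width": opening from 0.0 (shut) to 1.0 (fully open).
Only numpy, scipy, OpenCV 4.12 (cv2) and the standard library are available. Lean on these libraries where they do the work, as an engineer would, in place of code of your own. Each camera call takes 0.05 s, during which the arm holds its last target. There are 200 camera calls.

## Working session

There is one attempt and no reset: what is moved stays moved. The work goes in short steps, Python scripts to look and compute and a tool call to move; the robot and the scene stay as the last step left them, time stands still between calls to the robot, and variables do not carry over. Pictures are saved under pics/ and viewed, about 8 in all and at most 12, crops included, and the job is handed in when it is done.

Besides the shell and the picture viewer there is one more tool, called after "Emit:" as name(argument=value, ...) on one line, values as JSON. drive_tool: Moves the arm, as the interface text tells. Its arguments: {"type":"object","properties":{"motion":{"type":"array","items":{"type":"array"}}},"required":["motion"]}

```bash
ls; mkdir -p pics; cat > h.py <<'E'
import numpy as np, cv2, pickle
from scipy.spatial.transform import Rotation as R
from plant import manip
def Tt(s):
    T=np.eye(4); q=s["tool_rot"]; T[:3,:3]=R.from_quat([q[1],q[2],q[3],q[0]]).as_matrix(); T[:3,3]=s["tool_pos"]; return T
def grab(n):
    s=manip.state(); f=manip.grab_frame(n)
    f["T"]=Tt(s)@f["T_tool_cam"] if n=="wrist" else f["world_from_camera"]
    pickle.dump(f,open(f"{n}.pkl","wb")); return f
def load(n): return pickle.load(open(f"{n}.pkl","rb"))
def ray(f,u,v):
    K=np.array(f["camera_matrix"]); d=np.array([f["k1"],0,0,0,0.])
    p=cv2.undistortPoints(np.array([[[u,v]]],float),K,d)[0,0]
    return np.array([p[0],p[1],1.])
def pz(f,u,v,z):  # intersection with world height z
    T=f["T"]; d=T[:3,:3]@ray(f,u,v); return T[:3,3]+d*(z-T[2,3])/d[2]
def pd(f,u,v,w=1):
    r=f["range_z"][int(v)-w:int(v)+w+1,int(u)-w:int(u)+w+1]; r=r[r>0]
    return f["T"][:3,:3]@(ray(f,u,v)*np.median(r))+f["T"][:3,3]
def proj(f,P):
    c=np.linalg.inv(f["T"])@np.append(P,1); 
    x,y=c[:2]/c[2]; k=1+f["k1"]*(x*x+y*y); K=np.array(f["camera_matrix"]); return K[0,0]*x*k+K[0,2],K[1,1]*y*k+K[1,2]
def crop(f,u0,v0,u1,v1,name,s):
    cv2.imwrite(f"pics/{name}.png",cv2.resize(f["img"][v0:v1,u0:u1],None,fx=s,fy=s,interpolation=cv2.INTER_CUBIC))
E
python3 - <<'E'
from h import *
s=manip.state(); print(s, manip.pinch_z)
a=grab("top"); grab("side")
crop(a,0,0,512,384,"top",1.56)
print(a["T"],a["camera_matrix"],a["k1"])
E
```

```text
pics
{'time': 0.0, 'joint_pos': array([ 1.10601721e+00,  5.33708895e-02,  1.61428464e+00, -6.19012229e-06,
        1.47599657e+00, -1.19005361e-01]), 'joint_vel': array([ 0.00109189,  0.00016545,  0.00124174,  0.00018973, -0.00077997,
        0.00035394]), 'joint_efforts': array([-1.68948980e-03, -3.93681836e+01, -3.70169806e+01, -2.70224782e-04,
        7.05260580e-03, -9.00549821e-06]), 'tool_pos': array([0.2115532 , 0.58745013, 0.23005991]), 'tool_rot': array([-0.57821231,  0.57890599,  0.40589242, -0.40717284]), 'contact_force': array([-0.29269448,  0.00502181,  0.49053043]), 'ft_torque': array([0.01491011, 0.00279168, 0.0166403 ]), 'gripper_width': 0.9989279265762815} -0.0187
[[-1.52892872e-02 -9.77135355e-01  2.12067761e-01  2.95031304e-01]
 [-9.99879230e-01  1.55323639e-02 -5.19733770e-04  2.79905771e-02]
 [-2.78606340e-03 -2.12050096e-01 -9.77254826e-01  1.12828486e+00]
 [ 0.00000000e+00  0.00000000e+00  0.00000000e+00  1.00000000e+00]] [[357.10786692   0.         252.40393097]
 [  0.         357.10786692 188.20065352]
 [  0.           0.           1.        ]] -0.09969128005484176
```

View pics/top.png

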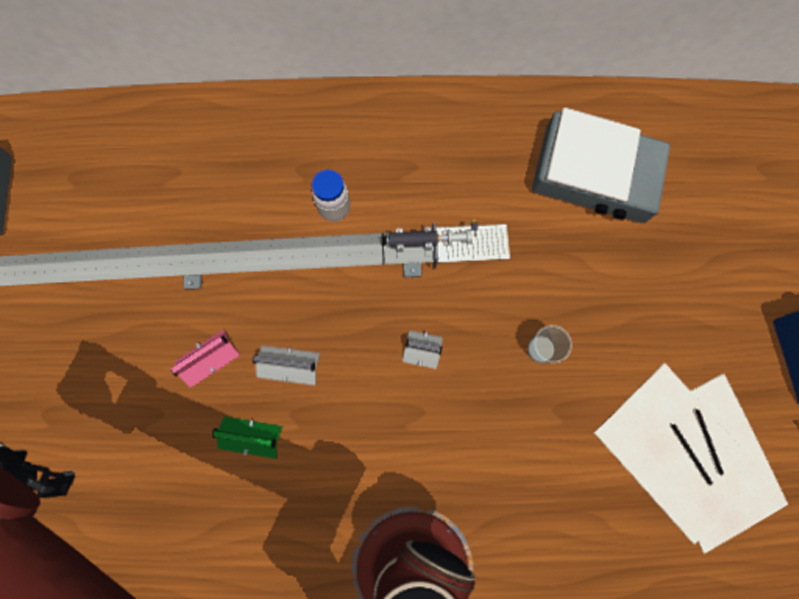

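Two grey candidates are at about (287,364) and (423,349) in the picture. The first is the longer one; the pink and green ones aren't meant. The launcher is at about (410,240), with its knob and white plate to the right. I'll enlarge this area.

```bash
python3 - <<'E'
from h import *
a=load("top"); crop(a,150,130,335,260,"topc",4.3)
E
```

```text
(no output)
```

View pics/topc.png

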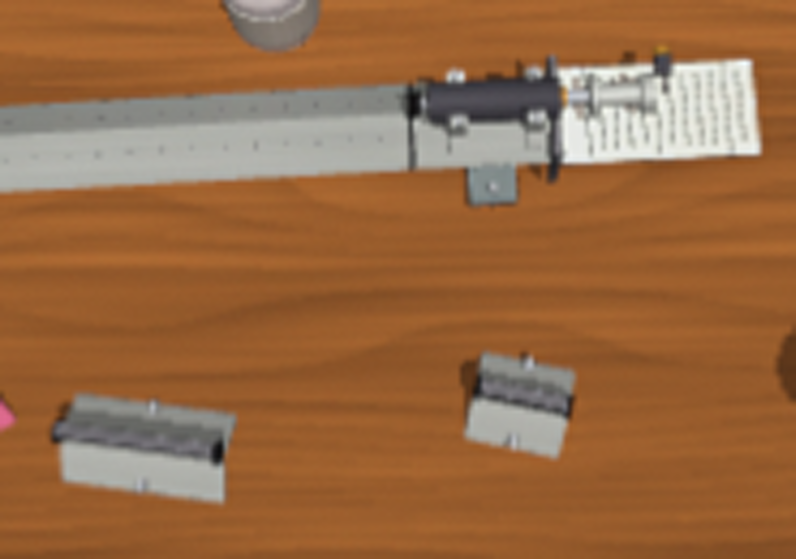

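```bash
python3 - <<'E'
from h import *
np.set_printoptions(precision=4,suppress=True)
a=load("top"); c=lambda u,v:((u+.5)/4.3+150-.5,(v+.5)/4.3+130-.5)
print("ridge",pz(a,*c(10,132),.107),pz(a,*c(400,117),.107))
print("edges lo",pz(a,*c(10,190),.075),pz(a,*c(400,168),.075),"hi",pz(a,*c(10,105),.075),pz(a,*c(400,86),.075))
print("start lo",pz(a,*c(410,168),.075),"ridge",pz(a,*c(408,117),.107))
print("rib",pz(a,*c(66,432),.066),pz(a,*c(216,452),.066))
print("glider corners",[pz(a,*c(*p),.0) for p in((76,394),(235,413),(224,502),(63,481))])
print("short rib",[pz(a,*c(*p),.066) for p in((480,388),(570,405))])
print("pointer",pz(a,*c(662,80),.088),"flange",pz(a,*c(590,95),.125),"end",pz(a,*c(652,95),.125))
# depth
def cloud(f):
    h,w=f["range_z"].shape; uu,vv=np.meshgrid(np.arange(w),np.arange(h))
    p=cv2.undistortPoints(np.stack([uu,vv],-1).reshape(-1,1,2).astype(float),np.array(f["camera_matrix"]),np.array([f["k1"],0,0,0,0.]))[:,0]
    z=f["range_z"].ravel(); P=np.c_[p,np.ones(len(p))]*z[:,None]; return (P@f["T"][:3,:3].T+f["T"][:3,3]).reshape(h,w,3)
C=cloud(a)
for (r,zl,zh,n) in (((225,250,160,207),.057,.075,"rib"),((145,180,150,240),.1,.112,"ridge"),((145,160,280,305),.115,.14,"knob")):
    P=C[r[0]:r[1],r[2]:r[3]].reshape(-1,3); P=P[(P[:,2]>zl)&(P[:,2]<zh)]; m=P.mean(0); d=np.linalg.svd(P[:,:2]-m[:2])[2][0]
    t=(P[:,:2]-m[:2])@d; print(n,len(P),m,d,t.min(),t.max(),m[:2]+d*(t.min()+t.max())/2)
E
```

```text
ridge [0.6072 0.3281 0.107 ] [0.613  0.0551 0.107 ]
edges lo [0.5738 0.3354 0.075 ] [0.5851 0.0563 0.075 ] hi [0.6374 0.3385 0.075 ] [0.6463 0.0558 0.075 ]
start lo [0.585  0.0492 0.075 ] ridge [0.6129 0.0496 0.107 ]
rib [0.4015 0.291  0.066 ] [0.3865 0.1858 0.066 ]
glider corners [array([0.4363, 0.3007, 0.    ]), array([0.4207, 0.1819, 0.    ]), array([0.3557, 0.1893, 0.    ]), array([0.3721, 0.3085, 0.    ])]
short rib [array([0.4284, 0.0025, 0.066 ]), array([ 0.4155, -0.0597,  0.066 ])]
pointer [ 0.6436 -0.1312  0.088 ] flange [ 0.6211 -0.0756  0.125 ] end [ 0.6205 -0.1182  0.125 ]
rib 126 [0.3968 0.2467 0.0655] [-0.1559 -0.9878] -0.05582761034986176 0.05887886859906972 [0.3965 0.2452]
ridge 418 [0.6085 0.2022 0.1038] [ 0.0366 -0.9993] -0.133597632626656 0.13645294489028922 [0.6085 0.2008]
knob 137 [ 0.618  -0.0906  0.1319] [ 0.0425 -0.9991] -0.036785054188641225 0.028713861173400353 [ 0.6178 -0.0866]
```

```bash
cat >> h.py <<'E'
np.set_printoptions(precision=4,suppress=True)
TX,TY,TYAW=.6150,.0495,.036
def tr(x,y): # track -> world xy
    c,s=np.cos(TYAW),np.sin(TYAW); return np.array([TX+c*x-s*y,TY+s*x+c*y])
def plan(p,yaw):
    """tool down, jaws (tool x) along world direction yaw or yaw+pi; prints shift and turn in move units"""
    s=manip.state(); T=Tt(s); 
    x=np.array([np.cos(yaw),np.sin(yaw),0]); x*=np.sign(x@T[:3,0]); y=np.array([0,0,-1.]); D=np.c_[x,y,np.cross(x,y)]
    sh=T[:3,:3].T@(np.array(p)-T[:3,3])/.025; rv=np.degrees(R.from_matrix(T[:3,:3].T@D).as_rotvec())/5
    sh2=D.T@(np.array(p)-T[:3,3])/.025
    print("pos",T[:3,3],"axes x",T[:3,0],"z",T[:3,2]); print("shift now-axes",sh,"shift final-axes",sh2,"turn",rv,"t",s["time"],"F",s["contact_force"],"w",s["gripper_width"])
E
python3 - <<'E'
from h import *
plan([.3963,.245,.2],-.14)
E
```

```text
pos [0.2116 0.5875 0.2302] axes x [ 0.3389  0.9408 -0.0019] z [-0.9408  0.3389  0.0002]
shift now-axes [-10.3823   1.2235 -11.5949] shift final-axes [  9.2279   1.2066 -12.5347] turn [ 0.0125 15.6418 -0.0195] t 0.1 F [-0.6963 -0.0884 -0.9523] w 0.9974224350617541
```

Emit:
drive_tool(motion=[[[-0.865, 0, -0.966], [0, 0, 0], -1], [[-0.865, 0, -0.966], [0, 0, 0], -1], [[-0.865, 0, -0.966], [0, 0, 0], -1], [[-0.865, 0, -0.966], [0, 0, 0], -1], [[-0.865, 0, -0.966], [0, 0, 0], -1], [[-0.865, 0, -0.966], [0, 0, 0], -1], [[-0.865, 0, -0.966], [0, 0, 0], -1], [[-0.865, 0, -0.966], [0, 0, 0], -1], [[-0.865, 0, -0.966], [0, 0, 0], -1], [[-0.865, 0, -0.966], [0, 0, 0], -1], [[-0.865, 0, -0.966], [0, 0, 0], -1], [[-0.865, 0, -0.966], [0, 0, 0], -1]])

```text
time: 1.3
tool_pos: [0.3967, 0.2443, 0.2309]
tool_rot: [0.579, -0.579, -0.406, 0.407]
contact_force: [0.4, -0.2, -0.2]
gripper_width: 0.999
```

Emit:
drive_tool(motion=[[[0, 0, 0], [0, 1, 0], -1], [[0, 0, 0], [0, 1, 0], -1], [[0, 0, 0], [0, 1, 0], -1], [[0, 0, 0], [0, 1, 0], -1], [[0, 0, 0], [0, 1, 0], -1], [[0, 0, 0], [0, 1, 0], -1], [[0, 0, 0], [0, 1, 0], -1], [[0, 0, 0], [0, 1, 0], -1], [[0, 0, 0], [0, 1, 0], -1], [[0, 0, 0], [0, 1, 0], -1], [[0, 0, 0], [0, 1, 0], -1], [[0, 0, 0], [0, 1, 0], -1]])

```text
time: 2.5
tool_pos: [0.3962, 0.2455, 0.2308]
tool_rot: [-0.704, 0.705, 0.061, -0.062]
contact_force: [0.1, 0.1, -0.3]
gripper_width: 1.0
```

Emit:
drive_tool(motion=[[[0, 0, 0], [0, 1, 0], -1], [[0, 0, 0], [0, 1, 0], -1], [[0, 0, 0], [0, 1, 0], -1], [[0, 0, 0], [0, 0.64, 0], -1], [[0, 0, 0], [0, 0, 0], -1]])

```text
time: 3.0
tool_pos: [0.3962, 0.2455, 0.2308]
tool_rot: [-0.705, 0.706, -0.05, 0.049]
contact_force: [-0.5, -0.0, -0.5]
gripper_width: 1.001
```

```bash
python3 - <<'E'
from h import *
plan([.3963,.245,.2],-.14)
f=grab("wrist"); crop(f,0,0,512,384,"w1",1.56)
print(f["T"], f["T_tool_cam"])
print("proj rib centre/ends",[proj(f,[.3963+.14*d,.245+.99*d,.066]) for d in(-.056,0,.056)])
E
```

```text
pos [0.3962 0.2455 0.2308] axes x [ 0.9903 -0.1393 -0.0007] z [ 0.1393  0.9903 -0.0005]
shift now-axes [ 0.0061  1.2321 -0.0182] shift final-axes [ 0.0052  1.2321 -0.0188] turn [ 0.0052  0.0033 -0.0085] t 3.0 F [-0.4659 -0.0409 -0.539 ] w 1.0008127359470371
[[ 0.9902 -0.1333 -0.0417  0.4072]
 [-0.1397 -0.9484 -0.2846  0.3187]
 [-0.0016  0.2876 -0.9577  0.3742]
 [ 0.      0.      0.      1.    ]] [[ 1.     -0.0001 -0.001   0.0005]
 [ 0.0009 -0.2872  0.9579 -0.1434]
 [-0.0004 -0.9579 -0.2872  0.074 ]
 [ 0.      0.      0.      1.    ]]
proj rib centre/ends [(np.float64(257.69874881436465), np.float64(227.39761555415595)), (np.float64(257.7207139672349), np.float64(171.46819085708674)), (np.float64(257.74510819044866), np.float64(109.45509588373213))]
```

View pics/w1.png

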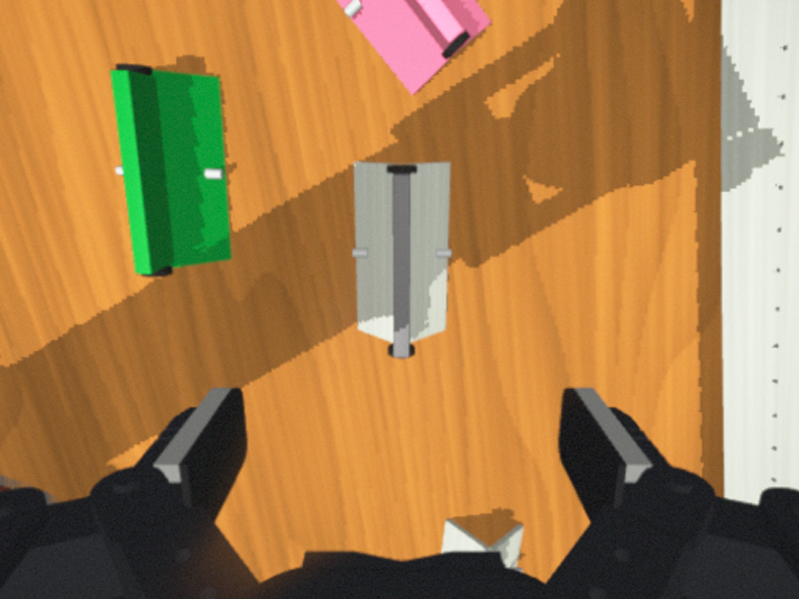

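```bash
python3 - <<'E'
from h import *
f=load("wrist"); c=lambda u,v:((u+.5)/1.5625-.5,(v+.5)/1.5625-.5)
print([pz(f,*c(*p),.0)[:2] for p in((355,162),(450,162),(358,330),(446,330))])
print([pz(f,*c(*p),.066)[:2] for p in((402,172),(402,346))])
for v in range(100,232,6): print(v,pd(f,257,v,0),end=";")
E
```

```text
[array([0.372 , 0.3072]), array([0.436 , 0.2981]), array([0.3541, 0.187 ]), array([0.4191, 0.1778])]
[array([0.4035, 0.3001]), array([0.3888, 0.196 ])]
100 [0.4041 0.3063 0.0016];106 [0.4038 0.303  0.0573];112 [0.4032 0.2983 0.0656];118 [0.4025 0.2933 0.0672];124 [0.4017 0.2881 0.0659];130 [0.401  0.2829 0.0667];136 [0.4002 0.2775 0.066 ];142 [0.3995 0.2721 0.0657];148 [0.3987 0.2667 0.0657];154 [0.398  0.2615 0.0669];160 [0.3972 0.2561 0.0672];166 [0.3964 0.2504 0.0669];172 [0.3956 0.2448 0.067 ];178 [0.3948 0.2389 0.0662];184 [0.3939 0.2331 0.0657];190 [0.3932 0.2275 0.0667];196 [0.3923 0.2216 0.0664];202 [0.3915 0.2158 0.067 ];208 [0.3907 0.2099 0.067 ];214 [0.3898 0.2037 0.0667];220 [0.389  0.198  0.0678];226 [0.3881 0.1916 0.0673];
```

Emit:
drive_tool(motion=[[[0, 0.9, 0], [0, 0, 0], -1], [[0, 0.9, 0], [0, 0, 0], -1], [[0, 0.9, 0], [0, 0, 0], -1], [[0, 0.9, 0], [0, 0, 0], -1], [[0, 0.9, 0], [0, 0, 0], -1], [[0, 0.9, 0], [0, 0, 0], -1], [[0, 0.9, 0], [0, 0, 0], -1], [[0, 0.9, 0], [0, 0, 0], -1], [[-0.02, 0.5, 0], [0, 0, 0], -1], [[0, 0, 0], [0, 0, 0], 0.3], [[0, 0, 0], [0, 0, 0], 0.6], [[0, 0, 0], [0, 0, 0], 1]])

```text
time: 4.25
tool_pos: [0.3971, 0.2461, 0.0402]
tool_rot: [0.706, -0.705, 0.049, -0.05]
contact_force: [-0.1, 0.2, 0.4]
gripper_width: 0.512
```

Emit:
drive_tool(motion=[[[0, 0, 0], [0, 0, 0], 1], [[0, 0, 0], [0, 0, 0], 1], [[0, 0, 0], [0, 0, 0], 1], [[0, 0, 0], [0, 0, 0], 1], [[0, 0, 0], [0, 0, 0], 1]])

```text
time: 4.75
tool_pos: [0.3967, 0.246, 0.0398]
tool_rot: [0.706, -0.705, 0.049, -0.05]
contact_force: [-0.7, 0.1, 6.1]
gripper_width: 0.103
```

Emit:
drive_tool(motion=[[[0, -0.5, 0], [0, 0, 0], 1], [[0, -0.9, 0], [0, 0, 0], 1], [[0, -0.9, 0], [0, 0, 0], 1], [[0, -0.9, 0], [0, 0, 0], 1], [[0, -0.9, 0], [0, 0, 0], 1], [[0, -0.9, 0], [0, 0, 0], 1], [[0, -0.6, 0], [0, 0, 0], 1], [[0, 0, 0], [0, 0, 0], 1]])

```text
time: 5.55
tool_pos: [0.3972, 0.2462, 0.1814]
tool_rot: [0.706, -0.705, 0.048, -0.051]
contact_force: [0.3, 1.1, -1.3]
gripper_width: 0.101
```

```bash
python3 - <<'E'
from h import *
p=tr(0,.16); print(p); plan([*p,.18],TYAW)
f=grab("wrist"); crop(f,128,60,512,348,"w2",2.05)
E
```

```text
[0.6092 0.2094]
pos [0.3972 0.2462 0.1814] axes x [ 0.9902 -0.1394  0.004 ] z [0.1394 0.9902 0.0023]
shift now-axes [ 8.6031  0.0877 -0.2757] shift final-axes [ 8.4225  0.0541 -1.7763] turn [-0.0227 -2.0149  0.0479] t 5.55 F [ 0.347   1.1223 -1.3214] w 0.1005768241713564
```

View pics/w2.png

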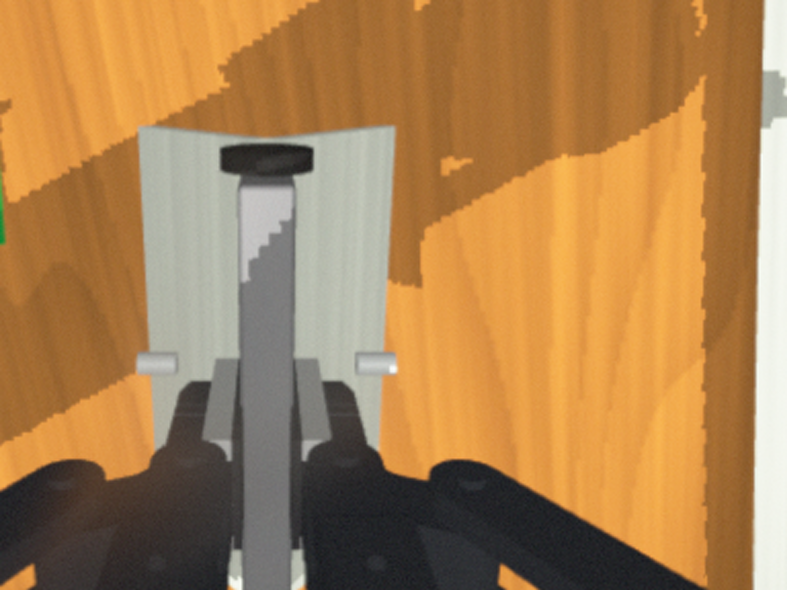

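```bash
python3 - <<'E'
from h import *
f=load("wrist"); s=manip.state(); T=np.linalg.inv(Tt(s))
c=lambda u,v:(128+(u+.5)/2.05-.5,60+(v+.5)/2.05-.5)
for p,h in(((266,182),.066),((240,182),.066),((294,182),.066),((139,127),0),((396,127),0)):
    print(p,T[:3,:3]@pz(f,*c(*p),s["tool_pos"][2]-.0398+h)+T[:3,3])
for v in(150,165,180,200): print(T[:3,:3]@pd(f,258,v,0)+T[:3,3])
E
```

```text
(266, 182) [ 0.0011 -0.0262  0.054 ]
(240, 182) [-0.0034 -0.0262  0.054 ]
(294, 182) [ 0.0059 -0.0261  0.0539]
(139, 127) [-0.0319  0.0398  0.0571]
(396, 127) [0.035  0.0399 0.0571]
[ 0.0013 -0.0274  0.0536]
[ 0.0013 -0.0289  0.0487]
[ 0.0013 -0.0277  0.0429]
[ 0.0013 -0.0285  0.0357]
```

Emit:
drive_tool(motion=[[[0.6, 0, 0], [0, -1, 0], 1], [[0.7, 0, -0.2], [0, -1, 0], 1], [[0.8, 0, -0.2], [0, 0, 0], 1], [[0.8, 0, -0.2], [0, 0, 0], 1], [[0.8, 0, -0.2], [0, 0, 0], 1], [[0.8, 0, -0.2], [0, 0, 0], 1], [[0.8, 0, -0.2], [0, 0, 0], 1], [[0.8, 0, -0.2], [0, 0, 0], 1], [[0.8, 0, -0.2], [0, 0, 0], 1], [[0.8, 0, -0.1], [0, 0, 0], 1], [[0.6, 0, 0], [0, 0, 0], 1], [[0, 0, 0], [0, 0, 0], 1]])

```text
time: 6.8
tool_pos: [0.6045, 0.2057, 0.1762]
tool_rot: [-0.707, 0.707, 0.011, -0.013]
contact_force: [0.2, 0.6, -2.1]
gripper_width: 0.102
```

```bash
python3 - <<'E'
from h import *
p=tr(0,.16); print(p); plan([*p,.18],TYAW)
f=grab("wrist"); crop(f,0,0,512,384,"w3",1.56)
P=tr(0,.3);Q=tr(0,.6);print(proj(f,[*P,.107]),proj(f,[*Q,.107]))
a=grab("side"); crop(a,0,0,512,384,"s1",1.56); print([proj(a,[*tr(x,0),z]) for x,z in((0,.107),(.032,.075),(-.032,.075))])
E
```

```text
[0.6092 0.2094]
pos [0.6045 0.2057 0.1762] axes x [ 0.9994  0.0338 -0.0034] z [-0.0338  0.9994 -0.0008]
shift now-axes [ 0.1948 -0.1541  0.1416] shift final-axes [ 0.1957 -0.1534  0.1413] turn [ 0.0086 -0.0255 -0.0387] t 6.8 F [ 0.2486  0.6037 -2.0838] w 0.10197737529614288
(np.float64(265.77015708904565), np.float64(-50.21195519721525)) (np.float64(275.1255857363202), np.float64(-1875.667260713938))
[(np.float64(282.8620789485977), np.float64(162.0351138702861)), (np.float64(291.09515864419484), np.float64(165.41976898692192)), (np.float64(272.9724105218943), np.float64(177.30074274553095))]
```

View pics/w3.png

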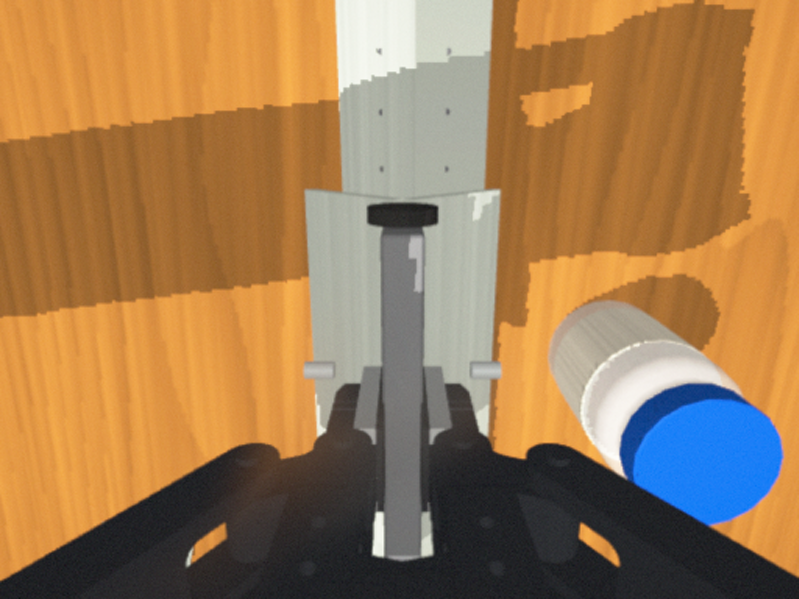

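View pics/s1.png

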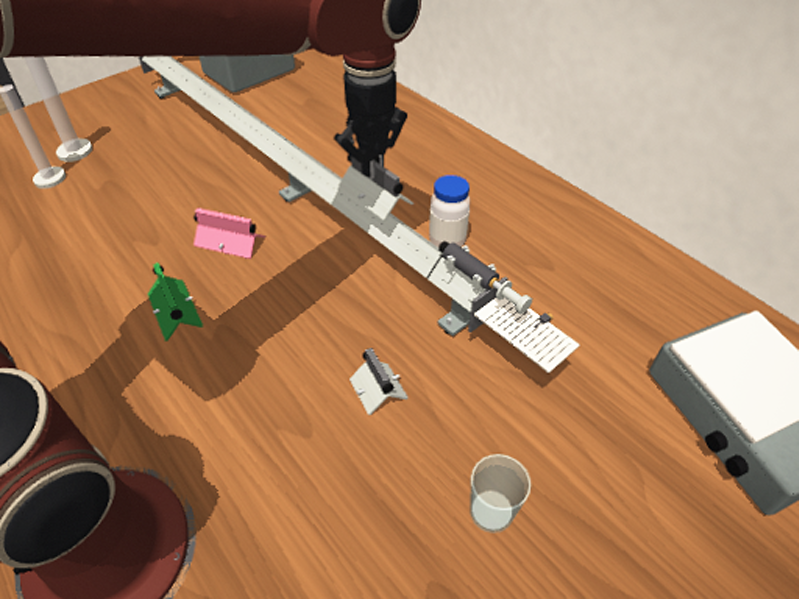

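```bash
python3 - <<'E'
from h import *
f=load("wrist"); s=manip.state(); T=np.linalg.inv(Tt(s)); c=lambda u,v:((u+.5)/1.5625-.5,(v+.5)/1.5625-.5)
for n,p,z in(("ridge",(415,30),.107),("ridge",(413,65),.107),("ridge",(413,80),.107),("L",(337,40),.075),("R",(492,40),.075),("L",(342,170),.075),("R",(487,170),.075),("rib",(402,228),.1762-.0398+.066),("rib",(402,400),.1762-.0398+.066)):
    w=pz(f,*c(*p),z); print(n,w,T[:3,:3]@w+T[:3,3])
d=load("side"); 
print([pz(d,*c(*p),z) for p,z in(((429,277),.075),((444,251),.107))])
cv2.imwrite("pics/s2.png",cv2.resize(d["img"][135:250,260:400],None,fx=5,fy=5,interpolation=cv2.INTER_CUBIC))
E
```

```text
ridge [0.6054 0.3163 0.107 ] [0.0063 0.0696 0.1102]
ridge [0.6051 0.3048 0.107 ] [0.0056 0.0696 0.0987]
ridge [0.6053 0.2997 0.107 ] [0.0056 0.0696 0.0936]
L [0.5734 0.317  0.075 ] [-0.0255  0.1017  0.112 ]
R [0.6378 0.3191 0.075 ] [0.039  0.1015 0.1119]
L [0.5754 0.2645 0.075 ] [-0.0253  0.1017  0.0595]
R [0.64   0.2667 0.075 ] [0.0393 0.1015 0.0594]
rib [0.6031 0.2604 0.2024] [ 0.0017 -0.0258  0.0543]
rib [0.6045 0.2184 0.2024] [ 0.0017 -0.0257  0.0123]
[array([0.5862, 0.0466, 0.075 ]), array([0.621 , 0.0519, 0.107 ])]
```

View pics/s2.png

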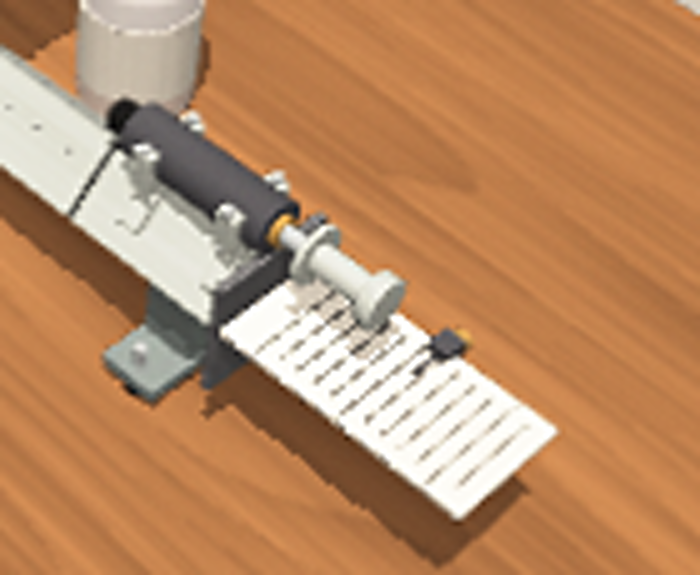

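Emit:
drive_tool(motion=[[[0.19, 0, 0], [0, 0, 0], 1], [[0, 0.5, 0], [0, 0, 0], 1], [[0, 0.5, 0], [0, 0, 0], 1], [[0, 0.5, 0], [0, 0, 0], 1], [[0, 0.3, 0], [0, 0, 0], 1], [[0, 0.2, 0], [0, 0, 0], 1], [[0, 0.1, 0], [0, 0, 0], 1], [[0, 0, 0], [0, 0, 0], 1]])

```text
time: 7.7
tool_pos: [0.609, 0.2064, 0.1261]
tool_rot: [-0.707, 0.707, 0.012, -0.012]
contact_force: [0.3, -0.4, -2.1]
gripper_width: 0.098
```

Emit:
drive_tool(motion=[[[0, 0.1, 0], [0, 0, 0], 1], [[0, 0.1, 0], [0, 0, 0], 1], [[0, 0.08, 0], [0, 0, 0], 1], [[0, 0.08, 0], [0, 0, 0], 1], [[0, 0, 0], [0, 0, 0], 1]])

```text
time: 8.2
tool_pos: [0.6091, 0.2065, 0.1174]
tool_rot: [-0.707, 0.707, 0.012, -0.012]
contact_force: [0.2, 0.1, -1.4]
gripper_width: 0.099
```

Emit:
drive_tool(motion=[[[0, 0.03, 0], [0, 0, 0], 1], [[0, 0.03, 0], [0, 0, 0], 1], [[0, 0, 0], [0, 0, 0], 1]])

```text
time: 8.5
tool_pos: [0.6092, 0.2064, 0.1173]
tool_rot: [-0.707, 0.707, 0.012, -0.012]
contact_force: [-4.0, -1.0, 4.5]
gripper_width: 0.105
```

Emit:
drive_tool(motion=[[[-0.03, 0, -0.2], [0, 0, 0], 1], [[0, 0, -0.4], [0, 0, 0], 1], [[0, 0, -0.4], [0, 0, 0], 1], [[0, 0, -0.4], [0, 0, 0], 1], [[0, 0, -0.4], [0, 0, 0], 1], [[0, 0, -0.4], [0, 0, 0], 1], [[0, 0, -0.4], [0, 0, 0], 1], [[0, 0, -0.3], [0, 0, 0], 1], [[0, 0, -0.3], [0, 0, 0], 1], [[0, 0, -0.2], [0, 0, 0], 1], [[0, 0, 0], [0, 0, 0], 1]])

```text
time: 9.6
tool_pos: [0.6124, 0.1207, 0.1173]
tool_rot: [0.707, -0.707, -0.013, 0.011]
contact_force: [0.9, 2.7, 5.2]
gripper_width: 0.102
```

```bash
python3 - <<'E'
from h import *
plan([*tr(0,.062),.117],TYAW)
a=grab("side"); b=grab("top")
A=cv2.resize(a["img"][110:210,215:345],None,fx=6,fy=6,interpolation=cv2.INTER_CUBIC)
B=cv2.resize(b["img"][140:180,185:315],None,fx=6,fy=6,interpolation=cv2.INTER_CUBIC)
cv2.imwrite("pics/m1.png",np.vstack([A[:360],B]))
E
```

```text
pos [0.6124 0.1207 0.1173] axes x [0.9994 0.034  0.003 ] z [-0.034   0.9994  0.0004]
shift now-axes [ 0.0026  0.0105 -0.3689] shift final-axes [ 0.002   0.0106 -0.3689] turn [-0.0042 -0.0223  0.0347] t 9.6 F [0.9064 2.7166 5.2178] w 0.10207672826771028
```

View pics/m1.png

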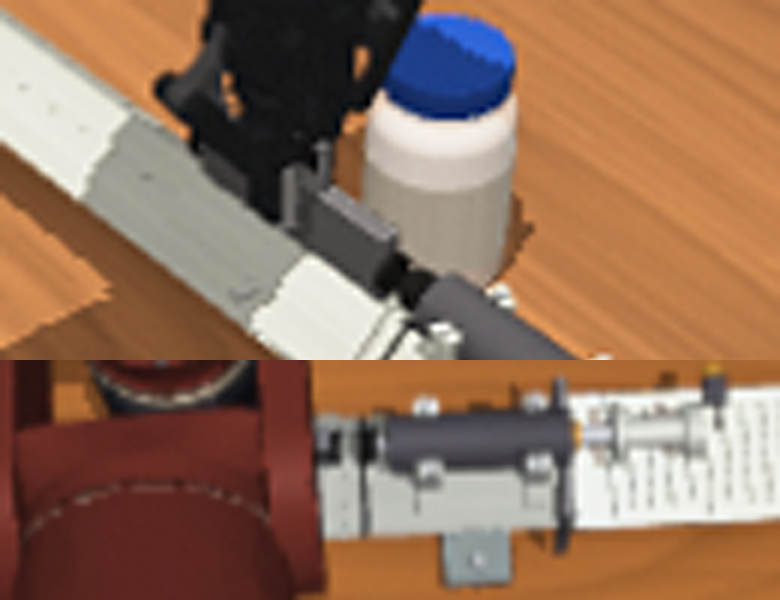

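```bash
cat > prof.py <<'E'
from h import *
b=grab("top") 
print("track y of cols at near face, by z"); g=b["img"].mean(2)
for v in (160,162,164,166): print(v,[f"{u}:{g[v,u]:.0f}" for u in range(232,252)])
a=grab("side"); g=a["img"].mean(2)
# sample along near lower face line x=-.024,z=.083 in side and top image
ys=np.arange(-.008,.024,.001)
for n,f in(("side",a),("top",b)):
  for x,z in((-.022,.085),(-.026,.081)):
    m=np.array([proj(f,[*tr(x,y),z]) for y in ys],np.float32)[None]
    val=cv2.remap(f["img"].mean(2).astype(np.float32),m[...,0],m[...,1],cv2.INTER_LINEAR)[0]
    print(n,x," ".join(f"{y*1000:.0f}:{q:.0f}" for y,q in zip(ys,val)))
E
python3 prof.py
```

```text
track y of cols at near face, by z
160 ['232:86', '233:85', '234:85', '235:85', '236:86', '237:67', '238:155', '239:194', '240:193', '241:191', '242:186', '243:186', '244:173', '245:82', '246:171', '247:187', '248:188', '249:187', '250:186', '251:185']
162 ['232:78', '233:79', '234:79', '235:78', '236:74', '237:62', '238:124', '239:191', '240:192', '241:190', '242:186', '243:187', '244:176', '245:83', '246:146', '247:187', '248:188', '249:187', '250:187', '251:187']
164 ['232:71', '233:70', '234:70', '235:69', '236:73', '237:90', '238:121', '239:189', '240:189', '241:184', '242:171', '243:188', '244:183', '245:109', '246:139', '247:189', '248:192', '249:190', '250:190', '251:192']
166 ['232:66', '233:65', '234:65', '235:65', '236:65', '237:64', '238:94', '239:188', '240:190', '241:188', '242:184', '243:190', '244:182', '245:106', '246:116', '247:190', '248:193', '249:192', '250:191', '251:191']
side -0.022 -8:232 -7:233 -6:222 -5:204 -4:180 -3:154 -2:141 -1:135 0:147 1:178 2:202 3:223 4:234 5:229 6:222 7:213 8:199 9:188 10:184 11:188 12:205 13:217 14:225 15:227 16:227 17:226 18:226 19:226 20:226 21:226 22:226 23:226
side -0.026 -8:233 -7:229 -6:221 -5:213 -4:196 -3:162 -2:128 -1:112 0:141 1:180 2:215 3:236 4:233 5:229 6:224 7:215 8:200 9:190 10:185 11:196 12:211 13:225 14:232 15:231 16:230 17:229 18:229 19:229 20:229 21:229 22:229 23:229
top -0.022 -8:192 -7:191 -6:189 -5:167 -4:143 -3:120 -2:114 -1:111 0:106 1:130 2:154 3:180 4:185 5:188 6:190 7:189 8:188 9:186 10:186 11:187 12:187 13:188 14:189 15:189 16:189 17:188 18:188 19:169 20:139 21:112 22:93 23:83
top -0.026 -8:191 -7:190 -6:189 -5:171 -4:148 -3:124 -2:114 -1:111 0:107 1:122 2:146 3:173 4:184 5:186 6:188 7:187 8:182 9:177 10:177 11:182 12:186 13:190 14:191 15:192 16:193 17:192 18:191 19:177 20:146 21:111 22:87 23:77
```

Emit:
drive_tool(motion=[[[0, 0, -0.1], [0, 0, 0], 1], [[0, 0, -0.1], [0, 0, 0], 1], [[0, 0, -0.04], [0, 0, 0], 1], [[0, 0, 0], [0, 0, 0], 1], [[0, 0, 0], [0, 0, 0], 1]])

```text
time: 10.3
tool_pos: [0.6126, 0.1156, 0.1173]
tool_rot: [0.707, -0.707, -0.013, 0.011]
contact_force: [0.5, 4.6, 5.1]
gripper_width: 0.104
```

```bash
python3 prof.py; python3 - <<'E'
from h import *
plan([*tr(0,.062),.117],TYAW)
for n in("side","top"):
    f=load(n); a,b,c=[np.array(proj(f,q)) for q in([*tr(-.026,.004),.081],[*tr(-.026,.004),.0866],[*tr(-.026,.005),.081])]
    d=c-a; print(n,"cam",f["T"][:3,3],"px/mm",np.linalg.norm(d),"upper edge shift in y-mm along",(b-a)@d/(d@d))
E
```

```text
track y of cols at near face, by z
160 ['232:81', '233:87', '234:85', '235:86', '236:85', '237:85', '238:81', '239:69', '240:124', '241:192', '242:194', '243:193', '244:175', '245:83', '246:172', '247:187', '248:188', '249:187', '250:186', '251:186']
162 ['232:74', '233:79', '234:79', '235:80', '236:80', '237:80', '238:78', '239:78', '240:121', '241:190', '242:191', '243:191', '244:176', '245:83', '246:146', '247:186', '248:188', '249:187', '250:186', '251:188']
164 ['232:70', '233:72', '234:71', '235:71', '236:71', '237:71', '238:71', '239:73', '240:108', '241:187', '242:190', '243:189', '244:181', '245:109', '246:140', '247:189', '248:191', '249:189', '250:191', '251:191']
166 ['232:60', '233:66', '234:66', '235:66', '236:67', '237:65', '238:64', '239:65', '240:93', '241:188', '242:191', '243:190', '244:181', '245:106', '246:117', '247:189', '248:193', '249:192', '250:191', '251:191']
side -0.022 -8:232 -7:234 -6:223 -5:204 -4:180 -3:153 -2:141 -1:135 0:144 1:165 2:179 3:187 4:187 5:187 6:195 7:209 8:219 9:223 10:225 11:226 12:226 13:226 14:226 15:226 16:226 17:226 18:226 19:226 20
[... 460 characters left out ...]
66 23:66
top -0.026 -8:191 -7:190 -6:189 -5:171 -4:148 -3:123 -2:114 -1:110 0:107 1:122 2:147 3:173 4:185 5:188 6:191 7:193 8:194 9:195 10:194 11:193 12:192 13:176 14:144 15:109 16:87 17:77 18:68 19:62 20:62 21:62 22:63 23:63
pos [0.6126 0.1156 0.1173] axes x [0.9994 0.0345 0.0031] z [-0.0345  0.9994  0.0013]
shift now-axes [ 0.0027  0.01   -0.1638] shift final-axes [ 0.0024  0.0102 -0.1638] turn [-0.0145 -0.0173  0.036 ] t 10.4 F [-0.173   3.969   5.2701] w 0.10408520369887064
side cam [ 0.129  -0.4298  0.7489] px/mm 0.34965757043172346 upper edge shift in y-mm along 2.593764699948963
top cam [0.295  0.028  1.1283] px/mm 0.32878117939557266 upper edge shift in y-mm along 0.07077172720308685
```

Emit:
drive_tool(motion=[[[0, 0, -0.06], [0, 0, 0], 1], [[0, 0, -0.05], [0, 0, 0], 1], [[0, 0, 0], [0, 0, 0], 1], [[0, 0, 0], [0, 0, 0], 1]])

```text
time: 10.8
tool_pos: [0.6127, 0.1129, 0.1173]
tool_rot: [0.708, -0.706, -0.013, 0.011]
contact_force: [0.3, 4.5, 6.2]
gripper_width: 0.101
```

```bash
python3 prof.py | grep -v ^1; python3 - <<'E'
from h import *
plan([*tr(0,.062),.117],TYAW)
a=load("side"); b=load("top")
A=cv2.resize(a["img"][145:185,255:335],None,fx=9,fy=9,interpolation=cv2.INTER_CUBIC)
B=cv2.resize(b["img"][145:170,230:310],None,fx=9,fy=9,interpolation=cv2.INTER_CUBIC)
cv2.imwrite("pics/m2.png",np.vstack([A,B]))
E
```

```text
track y of cols at near face, by z
side -0.022 -8:233 -7:234 -6:223 -5:206 -4:182 -3:150 -2:121 -1:98 0:94 1:123 2:149 3:175 4:202 5:217 6:225 7:228 8:227 9:227 10:226 11:226 12:225 13:225 14:226 15:226 16:226 17:226 18:226 19:226 20:226 21:226 22:226 23:226
side -0.026 -8:232 -7:229 -6:223 -5:215 -4:199 -3:155 -2:109 -1:80 0:100 1:136 2:171 3:201 4:216 5:225 6:231 7:233 8:231 9:230 10:230 11:230 12:229 13:229 14:230 15:230 16:229 17:229 18:229 19:229 20:229 21:229 22:229 23:229
top -0.022 -8:191 -7:190 -6:189 -5:167 -4:142 -3:120 -2:114 -1:110 0:106 1:129 2:152 3:178 4:183 5:187 6:190 7:190 8:189 9:187 10:163 11:130 12:100 13:85 14:76 15:67 16:65 17:65 18:65 19:66 20:66 21:66 22:66 23:66
top -0.026 -8:191 -7:190 -6:189 -5:171 -4:148 -3:124 -2:115 -1:111 0:107 1:123 2:147 3:174 4:185 5:189 6:192 7:194 8:194 9:193 10:176 11:138 12:104 13:80 14:72 15:64 16:59 17:61 18:62 19:63 20:63 21:64 22:64 23:64
pos [0.6127 0.1129 0.1173] axes x [0.9994 0.0345 0.0032] z [-0.0345  0.9994  0.0014]
shift now-axes [ 0.0019  0.0102 -0.0574] shift final-axes [ 0.0018  0.0103 -0.0574] turn [-0.0164 -0.0168  0.0364] t 10.9 F [1.1295 4.7028 5.3918] w 0.0999551556140008
```

View pics/m2.png

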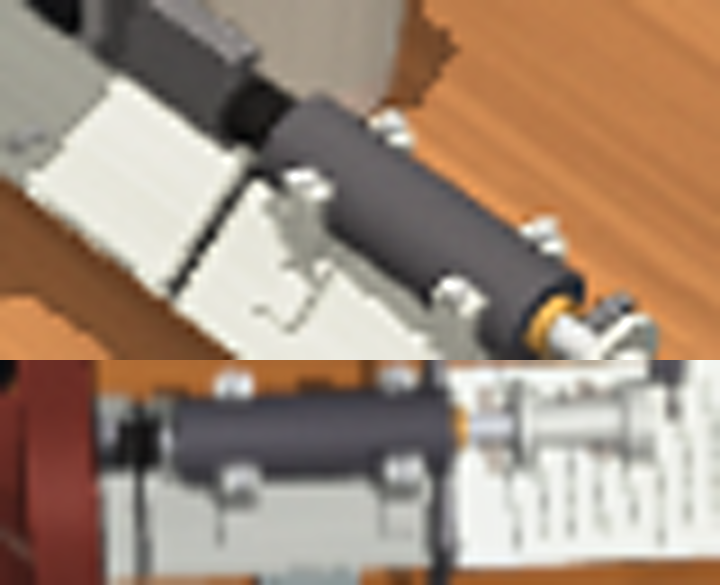

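Emit:
drive_tool(motion=[[[0, 0, -0.02], [0, 0, 0], 1], [[0, 0, 0], [0, 0, 0], 1], [[0, 0, 0], [0, 0, 0], 1]])

```text
time: 11.2
tool_pos: [0.6127, 0.1125, 0.1173]
tool_rot: [0.708, -0.706, -0.013, 0.011]
contact_force: [1.4, 5.5, 4.9]
gripper_width: 0.103
```

```bash
python3 prof.py | grep -v ^1; python3 -c "
from h import *
plan([*tr(0,.062),.117],TYAW)"
```

```text
track y of cols at near face, by z
side -0.022 -8:233 -7:235 -6:224 -5:206 -4:183 -3:151 -2:122 -1:98 0:95 1:127 2:158 3:189 4:214 5:223 6:227 7:228 8:227 9:227 10:226 11:226 12:225 13:226 14:226 15:226 16:226 17:226 18:226 19:226 20:226 21:226 22:226 23:226
side -0.026 -8:232 -7:229 -6:223 -5:215 -4:198 -3:154 -2:106 -1:74 0:93 1:130 2:168 3:202 4:216 5:225 6:231 7:232 8:231 9:230 10:230 11:230 12:230 13:229 14:229 15:229 16:229 17:229 18:229 19:229 20:229 21:228 22:228 23:229
top -0.022 -8:191 -7:190 -6:189 -5:167 -4:143 -3:121 -2:114 -1:110 0:105 1:129 2:152 3:178 4:183 5:187 6:190 7:190 8:189 9:188 10:161 11:125 12:92 13:77 14:70 15:63 16:62 17:64 18:65 19:66 20:66 21:66 22:66 23:66
top -0.026 -8:191 -7:190 -6:189 -5:171 -4:148 -3:123 -2:115 -1:111 0:108 1:124 2:148 3:175 4:186 5:190 6:193 7:194 8:194 9:192 10:175 11:139 12:107 13:83 14:74 15:65 16:60 17:61 18:62 19:63 20:63 21:63 22:63 23:63
pos [0.6127 0.1125 0.1173] axes x [0.9994 0.0345 0.0033] z [-0.0345  0.9994  0.0017]
shift now-axes [ 0.0008  0.0124 -0.0422] shift final-axes [ 0.0007  0.0125 -0.0422] turn [-0.0191 -0.017   0.0376] t 11.3 F [0.6084 4.4574 6.0363] w 0.10715932364021909
```

Emit:
drive_tool(motion=[[[0, -0.01, 0], [0, 0, 0], 0.9], [[0, 0, 0], [0, 0, 0], 0.7], [[0, 0, 0], [0, 0, 0], 0.5], [[0, 0, 0], [0, 0, 0], 0.4], [[0, 0, 0], [0, 0, 0], 0.4]])

```text
time: 11.8
tool_pos: [0.6112, 0.1117, 0.1154]
tool_rot: [-0.707, 0.707, 0.012, -0.013]
contact_force: [0.4, 0.7, -0.5]
gripper_width: 0.297
```

Emit:
drive_tool(motion=[[[0, -0.3, 0], [0, 0, 0], 0.4], [[0, -0.7, 0], [0, 0, 0], 0.4], [[0, -0.9, 0], [0, 0, 0], 0.4], [[0, -0.9, 0], [0, 0, 0], 0.4], [[0, -0.9, 0], [0, 0, 0], 0.4], [[0, 0, 0], [0, 0, 0], 0.4]])

```text
time: 12.4
tool_pos: [0.6143, 0.1124, 0.215]
tool_rot: [0.707, -0.707, -0.016, 0.009]
contact_force: [0.2, -0.1, 0.7]
gripper_width: 0.301
```

```bash
python3 -c "
from h import *
plan([*tr(0,-.09),.21],TYAW)"
```

```text
pos [0.6143 0.1124 0.215 ] axes x [0.9993 0.0348 0.01  ] z [-0.0348  0.9994  0.0001]
shift now-axes [-0.0581  0.1997 -6.1164] shift final-axes [-0.0632  0.2011 -6.1163] turn [-0.0016 -0.0134  0.1141] t 12.4 F [ 0.1582 -0.1444  0.7357] w 0.30062017163687255
```

Emit:
drive_tool(motion=[[[-0.06, 0, -0.9], [0, 0, 0.1], 0.4], [[0, 0, -0.95], [0, 0, 0], 0.4], [[0, 0, -0.95], [0, 0, 0], 0.4], [[0, 0, -0.95], [0, 0, 0], 0.4], [[0, 0, -0.95], [0, 0, 0], 0.4], [[0, 0, -0.95], [0, 0, 0], 0.4], [[0, 0, -0.95], [0, 0, 0], 0.4], [[0, 0, -0.95], [0, 0, 0], 0.2], [[0, 0, -0.95], [0, 0, 0], 0], [[0, 0, -0.95], [0, 0, 0], 0], [[0, 0, -0.9], [0, 0, 0], 0], [[0, 0, 0], [0, 0, 0], 0]])

```text
time: 13.6
tool_pos: [0.6186, -0.1487, 0.208]
tool_rot: [-0.707, 0.707, 0.008, -0.015]
contact_force: [-0.3, 0.9, -0.0]
gripper_width: 0.502
```

```bash
python3 - <<'E'
from h import *
plan([*tr(0,-.144),.21],TYAW)
f=grab("wrist"); g=grab("top"); W=cv2.resize(f["img"][20:320,80:480],None,fx=2,fy=2,interpolation=cv2.INTER_CUBIC)
cv2.imwrite("pics/w4.png",W)
print([proj(f,q) for q in([*tr(0,-.127),.125],[*tr(.03,-.1816),.083],[*tr(0,0),.107])])
E
```

```text
pos [ 0.6186 -0.1487  0.208 ] axes x [ 0.9995  0.0317 -0.0095] z [-0.0317  0.9995 -0.0005]
shift now-axes [ 0.1297 -0.0842  2.17  ] shift final-axes [ 0.1398 -0.0818  2.1695] turn [ 0.0057 -0.0494 -0.1092] t 13.6 F [-0.2601  0.9201 -0.0288] w 0.5024037840143987
[(np.float64(263.2213379864916), np.float64(91.85541838760184)), (np.float64(300.4718514434066), np.float64(162.19306092501205)), (np.float64(263.1484509574926), np.float64(-142.62137747732103))]
```

View pics/w4.png

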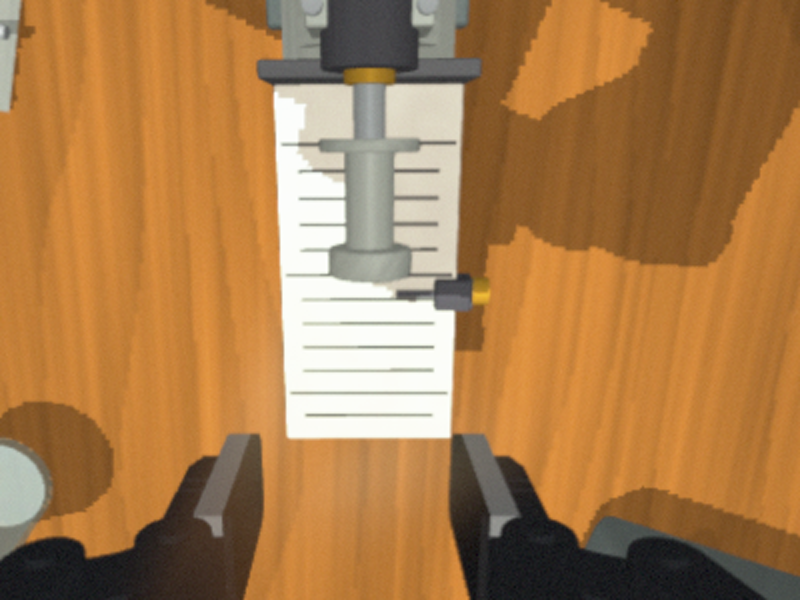

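```bash
python3 - <<'E'
from h import *
f=load("wrist"); g=f["img"].mean(2)
ur=range(283,297)
for u0,u1,n in((234,250,"left lines"),(280,287,"blade in"),(288,296,"blade out")):
    p=g[130:225,u0:u1].mean(1); print(n," ".join(f"{150+i-20}:{x:.0f}" for i,x in enumerate(p) if 18<=i<50 or (n[0]=='l')and 50<=i<72))
T=f["T"]; 
for v in(163,165,167,169): print(v,[f"{pd(f,u,v,0)[2]*1e3:.0f}" for u in range(276,326,4)])
E
```

```text
left lines 148:211 149:212 150:212 151:212 152:213 153:213 154:213 155:211 156:200 157:158 158:206 159:242 160:250 161:251 162:251 163:251 164:251 165:251 166:251 167:251 168:242 169:194 170:214 171:250 172:251 173:251 174:251 175:251 176:251 177:251 178:251 179:251 180:244 181:204 182:214 183:249 184:251 185:251 186:251 187:251 188:251 189:251 190:251 191:250 192:237 193:179 194:218 195:249 196:251 197:251 198:251 199:251 200:251 201:251
blade in 148:148 149:148 150:149 151:149 152:148 153:148 154:148 155:148 156:137 157:123 158:149 159:187 160:202 161:203 162:202 163:199 164:174 165:115 166:81 167:81 168:94 169:105 170:183 171:243 172:251 173:251 174:251 175:251 176:251 177:251 178:251 179:251
blade out 148:208 149:208 150:208 151:207 152:207 153:207 154:206 155:202 156:167 157:116 158:162 159:201 160:205 161:204 162:203 163:201 164:175 165:116 166:84 167:98 168:135 169:152 170:212 171:249 172:251 173:251 174:251 175:251 176:251 177:251 178:251 179:251
163 ['83', '84', '85', '84', '84', '84', '90', '90', '92', '90', '86', '85', '86']
165 ['84', '85', '84', '84', '84', '84', '91', '91', '92', '91', '86', '87', '86']
167 ['84', '85', '87', '87', '87', '86', '91', '91', '90', '91', '85', '87', '87']
169 ['83', '83', '84', '84', '84', '84', '92', '90', '91', '91', '85', '86', '86']
```

```bash
python3 - <<'E'
from h import *
f=load("wrist"); Rt=np.array([[np.cos(TYAW),np.sin(TYAW)],[-np.sin(TYAW),np.cos(TYAW)]])
w2t=lambda p:Rt@(p[:2]-np.array([TX,TY]))
print("lines",[w2t(pz(f,u,v,.083)) for u,v in((242,157),(242,169.4),(242,181.4),(242,193.2),(292,157))])
print("blade",w2t(pz(f,292,166.2,.0865)),w2t(pz(f,292,166.2,.083)))
c=lambda u,v:((u+.5)/2-.5+80,(v+.5)/2-.5+20)
print("plate edges",[w2t(pz(f,*c(*p),.083)) for p in((283,250),(457,250))])
print("knob",[(w2t(pz(f,*c(*p),.125))) for p in((346,200),(394,200),(321,144),(419,144))],"flange top",w2t(pz(f,*c(370,140),.141)))
E
```

```text
lines [array([-0.0167, -0.1773]), array([-0.0169, -0.1874]), array([-0.0171, -0.1974]), array([-0.0173, -0.2075]), array([ 0.0231, -0.1774])]
blade [ 0.023  -0.1841] [ 0.0233 -0.1849]
plate edges [array([-0.0329, -0.1674]), array([ 0.0357, -0.1676])]
knob [array([-0.0068, -0.1444]), array([ 0.0088, -0.1444]), array([-0.0146, -0.1269]), array([ 0.0165, -0.127 ])] flange top [ 0.0008 -0.1256]
```

Emit:
drive_tool(motion=[[[0.15, 0, 0.7], [0, 0, -0.1], 0], [[0, 0, 0.8], [0, 0, 0], 0], [[0, 0, 0.67], [0, 0, 0], 0], [[0, 0, 0], [0, 0, 0], 0], [[0, 0.6, 0], [0, 0, 0], 0], [[0, 0.7, 0], [0, 0, 0], 0], [[0, 0.7, 0], [0, 0, 0], 0], [[0, 0.5, 0], [0, 0, 0], 0], [[0, 0, 0], [0, 0, 0], 0]])

```text
time: 14.6
tool_pos: [0.6187, -0.092, 0.1417]
tool_rot: [0.708, -0.706, -0.01, 0.014]
contact_force: [-0.8, 0.7, 0.4]
gripper_width: 0.502
```

```bash
python3 -c "
from h import *
plan([*tr(0.0007,-.144),.106],TYAW)"
```

```text
pos [ 0.6187 -0.092   0.1417] axes x [ 0.9994  0.0339 -0.0064] z [-0.0339  0.9994  0.002 ]
shift now-axes [ 0.0929  1.4284 -0.1022] shift final-axes [ 0.0836  1.4292 -0.0996] turn [-0.0224 -0.0236 -0.0733] t 14.6 F [-0.7824  0.6922  0.4303] w 0.502025249156062
```

Emit:
drive_tool(motion=[[[0.09, 0, -0.1], [0, 0, -0.07], 0], [[0, 0.4, 0], [0, 0, 0], 0], [[0, 0.5, 0], [0, 0, 0], 0], [[0, 0.5, 0], [0, 0, 0], 0], [[0, 0.03, 0], [0, 0, 0], 0], [[0, 0, 0], [0, 0, 0], 0.3], [[0, 0, 0], [0, 0, 0], 0.5], [[0, 0, 0], [0, 0, 0], 0.7]])

```text
time: 15.4
tool_pos: [0.6205, -0.0945, 0.1105]
tool_rot: [0.707, -0.707, -0.011, 0.013]
contact_force: [-11.9, 0.3, 5.5]
gripper_width: 0.167
```

Emit:
drive_tool(motion=[[[0, 0, 0], [0, 0, 0], 1], [[0, 0, 0], [0, 0, 0], 1], [[0, 0, 0], [0, 0, 0], 1], [[0, 0, 0], [0, 0, 0], 1], [[0, 0, 0], [0, 0, 0], 1]])

```text
time: 15.9
tool_pos: [0.6205, -0.0946, 0.1105]
tool_rot: [0.707, -0.707, -0.012, 0.013]
contact_force: [-10.8, -0.7, 5.9]
gripper_width: 0.164
```

```bash
python3 - <<'E'
from h import *
plan([*tr(0.0007,-.144-.0568),.106],TYAW)
f=grab("wrist"); a=grab("side")
W=cv2.resize(f["img"][100:384,156:372],None,fx=2,fy=2,interpolation=cv2.INTER_CUBIC)
A=cv2.resize(a["img"][100:242,230:430],None,fx=1.8,fy=4/1.0,interpolation=cv2.INTER_CUBIC) if 0 else cv2.resize(a["img"][120:262,250:434],None,fx=2,fy=2,interpolation=cv2.INTER_CUBIC)
A=np.vstack([A,np.zeros((W.shape[0]-A.shape[0],A.shape[1],3),np.uint8)])
cv2.imwrite("pics/w5.png",np.hstack([W,A])[:600,:800])
E
```

```text
pos [ 0.6205 -0.0946  0.1105] axes x [ 0.9994  0.0351 -0.002 ] z [-0.0351  0.9994  0.0003]
shift now-axes [ 0.0169  0.1802 -2.2655] shift final-axes [ 0.0144  0.181  -2.2655] turn [-0.0035 -0.0107 -0.0233] t 15.9 F [-10.7597  -0.7446   5.9428] w 0.16378847574260766
```

View pics/w5.png

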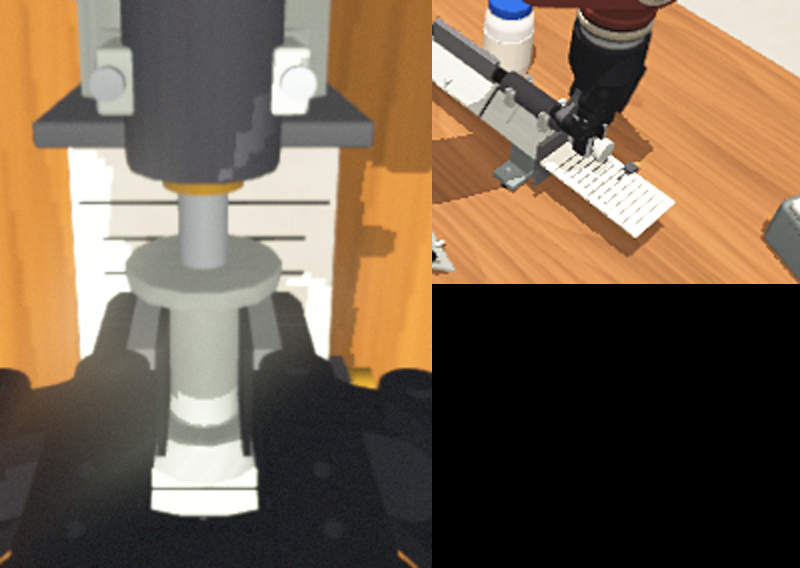

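Emit:
drive_tool(motion=[[[-0.03, -0.08, 0], [0, 0, 0], 1], [[0, 0, -0.1], [0, 0, 0], 1], [[0, 0, -0.2], [0, 0, 0], 1], [[0, 0, -0.2], [0, 0, 0], 1], [[0, 0, -0.2], [0, 0, 0], 1], [[0, 0, -0.2], [0, 0, 0], 1], [[0, 0, 0], [0, 0, 0], 1]])

```text
time: 16.7
tool_pos: [0.6213, -0.1158, 0.1106]
tool_rot: [0.708, -0.706, -0.012, 0.012]
contact_force: [-5.9, 4.9, -3.0]
gripper_width: 0.162
```

```bash
python3 -c "
from h import *
plan([*tr(0.0007,-.144-.0568),.110],TYAW)
f=grab('wrist'); g=grab('top'); 
def w2t(p):
    Rt=np.array([[np.cos(TYAW),np.sin(TYAW)],[-np.sin(TYAW),np.cos(TYAW)]]);return Rt@(p[:2]-np.array([TX,TY]))
for v in range(214,262,3): p=pd(f,257,v,0); print(v,w2t(p)*1e3,p[2]*1e3)
"
```

```text
pos [ 0.6213 -0.1158  0.1106] axes x [0.9994 0.0347 0.    ] z [-0.0347  0.9994  0.0039]
shift now-axes [ 0.0178  0.019  -1.4158] shift final-axes [ 0.016   0.0245 -1.4158] turn [-0.0441 -0.0148  0.0003] t 16.7 F [-5.8557  4.9416 -2.9839] w 0.16175277308548872
214 [   0.615  -138.0586] 131.11714511774204
217 [   0.611  -139.4136] 130.79176085742978
220 [   0.6083 -140.6379] 130.831371096151
223 [   0.6026 -142.193 ] 130.06515671179045
226 [   0.5995 -143.4794] 130.00203476121024
229 [   0.6072 -143.5635] 132.79557740719716
232 [   0.5991 -145.4096] 131.41171027918122
235 [   0.5959 -146.7163] 131.32110741629478
238 [   0.6098 -146.0046] 135.68938325500108
241 [   0.6114 -146.7168] 136.8140645220773
244 [   0.6197 -146.5926] 139.6622807526219
247 [   0.6244 -146.8814] 141.55041988401723
250 [   0.6204 -148.234 ] 141.22862756347058
253 [   0.6196 -149.1863] 141.72186414543796
256 [   0.5813 -155.0069] 132.8068038456658
259 [   0.5812 -155.9414] 133.5090084927018
```

Emit:
drive_tool(motion=[[[0, 0, -0.2], [0, 0, 0], 1], [[0, 0, -0.2], [0, 0, 0], 1], [[0, 0, -0.2], [0, 0, 0], 1], [[0, 0, -0.2], [0, 0, 0], 1], [[0, 0, -0.2], [0, 0, 0], 1], [[0, 0, -0.2], [0, 0, 0], 1], [[0, 0, -0.15], [0, 0, 0], 1], [[0, 0, -0.05], [0, 0, 0], 1], [[0, 0, 0], [0, 0, 0], 1], [[0, 0, 0], [0, 0, 0], 1]])

```text
time: 17.8
tool_pos: [0.6225, -0.1486, 0.1106]
tool_rot: [0.71, -0.704, -0.012, 0.013]
contact_force: [-6.2, 9.3, -1.6]
gripper_width: 0.163
```

```bash
python3 - <<'E'
from h import *
plan([*tr(0.0007,-.2010),.110],TYAW)
f=grab('wrist'); a=grab('side'); b=grab('top')
def w2t(p):
    Rt=np.array([[np.cos(TYAW),np.sin(TYAW)],[-np.sin(TYAW),np.cos(TYAW)]]);return Rt@(p[:2]-np.array([TX,TY]))
for v in range(238,262,2): p=pd(f,257,v,0); print(v,w2t(p)*1e3,p[2]*1e3)
W=cv2.resize(f["img"][120:320,140:400],None,fx=2,fy=2,interpolation=cv2.INTER_CUBIC)
A=cv2.resize(a["img"][125:265,245:385],None,fx=2,fy=400/140,interpolation=cv2.INTER_CUBIC)
A=cv2.resize(a["img"][135:235,265:400],None,fx=2,fy=4 if 0 else 2,interpolation=cv2.INTER_CUBIC)
B=cv2.resize(b["img"][135:235,190:325],None,fx=2,fy=2,interpolation=cv2.INTER_CUBIC)
cv2.imwrite("pics/w6.png",np.hstack([W,np.vstack([A,B])]))
E
```

```text
pos [ 0.6225 -0.1486  0.1106] axes x [ 0.9994  0.0354 -0.0001] z [-0.0354  0.9993  0.0073]
shift now-axes [ 0.0138  0.0241 -0.1104] shift final-axes [ 0.0137  0.0249 -0.1102] turn [-0.0833 -0.0069 -0.0015] t 17.8 F [-6.172   9.3293 -1.5627] w 0.1627986891850668
238 [   0.6555 -179.2215] 135.10607537592855
240 [   0.6635 -178.9085] 137.59642551536484
242 [   0.6629 -179.6274] 137.79608600759008
244 [   0.6701 -179.372 ] 140.0629497731715
246 [   0.6733 -179.6054] 141.2475879734406
248 [   0.6723 -180.3584] 141.33306455627857
250 [   0.6678 -181.5888] 140.4517169486379
252 [   0.6661 -182.4516] 140.3370820016518
254 [   0.666  -183.0979] 140.65867994653954
256 [   0.6368 -187.6955] 133.28287487234496
258 [   0.6384 -188.1607] 134.05090045786758
260 [   0.6358 -189.2014] 133.713416794365
```

View pics/w6.png

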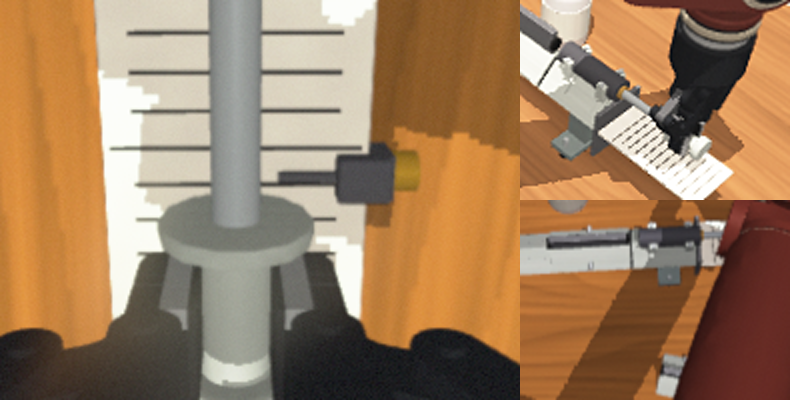

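Emit:
drive_tool(motion=[[[0, 0, -0.06], [0, 0, 0], 1], [[0, 0, -0.05], [0, 0, 0], 1], [[0, 0, 0], [0, 0, 0], 1], [[0, 0, 0], [0, 0, 0], 1], [[0, 0, 0], [0, 0, 0], 1]])

```text
time: 18.45
tool_pos: [0.6226, -0.1512, 0.1106]
tool_rot: [0.71, -0.704, -0.012, 0.013]
contact_force: [-6.0, 9.3, -0.8]
gripper_width: 0.163
```

```bash
python3 - <<'E'
from h import *
plan([*tr(0.0007,-.2009),.110],TYAW)
f=grab('wrist'); g=f["img"].mean(2)
def w2t(p):
    Rt=np.array([[np.cos(TYAW),np.sin(TYAW)],[-np.sin(TYAW),np.cos(TYAW)]]);return Rt@(p[:2]-np.array([TX,TY]))
for v in range(240,258,2): p=pd(f,257,v,0); print(v,w2t(p)*1e3,p[2]*1e3)
print("left lines"," ".join(f"{v}:{g[v,206:216].mean():.0f}" for v in range(180,220)))
print("blade"," ".join(f"{v}:{g[v,286:300].mean():.0f}" for v in range(180,220)))
for v in range(190,210,2): print(v,w2t(pz(f,211,v,.083))*1e3, w2t(pz(f,292,v,.0865))*1e3)
E
python3 prof.py | grep "side\|top"
```

```text
pos [ 0.6226 -0.1512  0.1106] axes x [ 0.9994  0.0355 -0.0001] z [-0.0355  0.9993  0.0075]
shift now-axes [ 0.0125  0.0259 -0.0037] shift final-axes [ 0.0125  0.0259 -0.0035] turn [-0.0863 -0.0061 -0.0011] t 18.45 F [-5.9686  9.2655 -0.8152] w 0.16349063760980959
240 [   0.686  -182.0789] 136.32350309851333
242 [   0.6928 -181.8828] 138.51452096292587
244 [   0.7009 -181.4941] 141.0557745663103
246 [   0.6974 -182.5823] 140.4384839517177
248 [   0.7003 -182.8471] 141.54254774230776
250 [   0.6991 -183.6454] 141.53611208275512
252 [   0.6952 -184.8002] 140.82125802718593
254 [   0.6966 -185.25  ] 141.52471807246746
256 [   0.6695 -189.6381] 134.54045886608435
left lines 180:225 181:226 182:226 183:226 184:226 185:226 186:226 187:223 188:193 189:108 190:173 191:223 192:226 193:223 194:222 195:223 196:222 197:222 198:222 199:222 200:222 201:221 202:221 203:221 204:220 205:219 206:191 207:129 208:152 209:203 210:227 211:234 212:234 213:233 214:234 215:233 216:234 217:233 218:234 219:234
blade 180:208 181:208 182:208 183:207 184:207 185:207 186:205 187:187 188:131 189:70 190:141 191:200 1
[... 896 characters left out ...]
:246 21:246 22:246 23:246
side -0.026 -8:250 -7:249 -6:247 -5:244 -4:230 -3:174 -2:114 -1:77 0:106 1:155 2:201 3:236 4:244 5:248 6:249 7:249 8:248 9:248 10:248 11:248 12:247 13:247 14:247 15:247 16:247 17:247 18:247 19:247 20:247 21:247 22:247 23:247
top -0.022 -8:199 -7:198 -6:197 -5:174 -4:149 -3:125 -2:117 -1:111 0:104 1:129 2:155 3:184 4:190 5:193 6:196 7:196 8:196 9:196 10:196 11:196 12:196 13:196 14:195 15:195 16:195 17:195 18:194 19:195 20:195 21:195 22:196 23:196
top -0.026 -8:199 -7:198 -6:197 -5:178 -4:155 -3:130 -2:120 -1:115 0:111 1:127 2:153 3:181 4:193 5:196 6:199 7:201 8:201 9:201 10:200 11:200 12:199 13:199 14:199 15:198 16:198 17:198 18:198 19:198 20:198 21:198 22:198 23:198
```

```bash
python3 - <<'E'
from h import *
ys=np.arange(.110,.132,.001)
for n in("side","top"):
    f=load(n)
    for x,z in((-.025,.0876),(-.029,.0836),(0.,.143),(-.0,.125)):
        yy=ys
        m=np.array([proj(f,[*tr(x,y),z]) for y in yy],np.float32)[None]
        val=cv2.remap(f["img"].mean(2).astype(np.float32),m[...,0],m[...,1],cv2.INTER_LINEAR)[0]
        print(n,x,z," ".join(f"{y*1000:.0f}:{q:.0f}" for y,q in zip(yy,val)))
f=load("top")
ys=np.arange(-.006,.014,.001)
m=np.array([proj(f,[*tr(0,y),.143]) for y in ys],np.float32)[None]
print(" ".join(f"{y*1000:.0f}:{q:.0f}" for y,q in zip(ys,cv2.remap(f["img"].mean(2).astype(np.float32),m[...,0],m[...,1],cv2.INTER_LINEAR)[0])))
E
```

```text
side -0.025 0.0876 110:248 111:248 112:248 113:248 114:248 115:248 116:248 117:248 118:248 119:248 120:248 121:248 122:248 123:248 124:248 125:248 126:248 127:248 128:248 129:248 130:248 131:248 132:248
side -0.029 0.0836 110:247 111:247 112:247 113:247 114:247 115:247 116:247 117:247 118:247 119:247 120:248 121:248 122:248 123:248 124:248 125:248 126:248 127:248 128:248 129:248 130:248 131:248 132:248
side 0.0 0.143 110:170 111:174 112:170 113:163 114:152 115:146 116:148 117:152 118:160 119:164 120:164 121:164 122:164 123:164 124:164 125:164 126:164 127:164 128:164 129:164 130:164 131:164 132:165
side -0.0 0.125 110:92 111:92 112:92 113:92 114:92 115:92 116:90 117:88 118:87 119:84 120:78 121:71 122:68 123:71 124:84 125:102 126:122 127:144 128:160 129:171 130:177 131:178 132:177
top -0.025 0.0876 110:199 111:199 112:199 113:199 114:200 115:200 116:200 117:200 118:200 119:200 120:201 121:201 122:201 123:202 124:202 125:202 126:201 127:201 128:201 129:202 130:202 131:202 132:202
top -0.029 0.0836 110:193 111:194 112:194 113:195 114:195 115:195 116:195 117:195 118:195 119:195 120:195 121:196 122:196 123:197 124:199 125:200 126:199 127:199 128:199 129:199 130:199 131:200 132:200
top 0.0 0.143 110:120 111:120 112:119 113:118 114:113 115:103 116:94 117:86 118:81 119:76 120:91 121:119 122:147 123:154 124:153 125:153 126:154 127:156 128:157 129:157 130:157 131:157 132:157
top -0.0 0.125 110:59 111:63 112:66 113:71 114:69 115:68 116:65 117:58 118:50 119:44 120:57 121:70 122:86 123:113 124:137 125:159 126:160 127:160 128:161 129:160 130:159 131:158 132:158
-6:138 -5:141 -4:114 -3:88 -2:66 -1:57 0:48 1:42 2:43 3:43 4:55 5:82 6:108 7:120 8:121 9:122 10:122 11:122 12:121 13:121
```

```bash
python3 -c "
from h import *
s=manip.state(); print(s['time'],s['tool_pos'],s['gripper_width'],s['contact_force']); print(manip.job_done())"
```

```text
18.6 [ 0.6226 -0.1512  0.1107] 0.16644249747825518 [-6.4753 10.5713 -1.2979]
the job is handed in; nothing more can be done
None
```

The job is handed in at 18.6 s of robot time, and I saw no failed step; the hand-in reports no verdict.

**Glider:** I set the long grey glider on the track about 95 mm up from the start line, slid it down and let go. The last top-camera check put its centre about 60 mm from the line's edge. Its end is therefore on the line to within about 1 mm.

**Knob:** I gripped the knob and drew it out about 56.6 mm in small steps, never letting go, and was still holding it at hand-in. Readings of the pointer ranged from 56.4 to 56.8 mm, so the flange agrees with it to about 0.3 mm.

**Forces:** While holding the knob there was a steady sideways force of about 6 N on the wrist and a pull of about 10 N.

**Other objects:** I planned the moves to stay clear of the short glider, the beaker and the bottle. They looked in place in the pictures where they appeared, but I did not measure them again at the end.

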